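# Set the quick-release of a glue press so that it grips a plinth

## Robot

A 6-joint arm with a two-finger parallel gripper is mounted at the origin on a cart in front of the work surface, level with it; the furniture and walls round the work are solid. World frame = base frame: x ahead of the robot, y to its left, z up, the work surface at z = 0. Lengths are in m, angles in rad, forces in N, time in s.
With the tool pointing down it reaches from about 0.325 to 0.9 m from the base axis. Payload 6.1 kg.
Tool frame: the origin (TCP) lies at the very end of the fingers, on their centre line; the grasp point (between the pads) lies 19 mm behind it; z points along the fingers, y is the line along which they close (so a half turn about z gives the same grasp; the last joint's range is limited). The gripper opens to 85 mm and grips with 20 to 120 N. Pads are 22 mm wide; open, the fingers measure 114 mm over their backs; the gripper's body (76 mm by 85 mm) begins 54 mm behind the grasp point. The pads swing forward as they close: fully open they stand 13 mm farther back than shut.
Start: joints at [-1.354, 0.22, 1.526, -0, 1.395, -0.126], TCP at [0.21, -0.589, 0.231] pointing down, gripper open.
Joint ranges: [-2.98, 2.98], [-0.91, 2.08], [0.09, 2.57], [-1.24, 4.39], [0.2, 2.65], [-2.68, 2.68]. Speed limits (rad/s): [2.57, 2.57, 3.01, 3.14, 3.14, 3.14].

## Interface

Orientations are given as a unit quaternion [x, y, z, w].
In Python, from cell import ctrl gives the robot as it stands.
- The arm moves only by the shell command python3 -m handwheel 'ROWS' [FORCE]. ROWS is JSON, one flat list of numbers, 5 for each row, row after row: the shift along the tool's x, y, z in m, then the turn about the tool's z in rad, then the closure, from 0 (fully open) to 1 (shut). In form: [x, y, z, yaw, gripper, x, y, z, yaw, gripper, ...]. A call has exactly 10 rows; each row shifts and turns the commanded pose from where the row before left it, along the tool's axes as they then stand; what a row does not reach is not made up. A row lasts 1/8 s, in which the tool goes at most 62.5 mm and 10.7 degrees, less where a joint would pass 70% of its speed; a pose out of reach is approached as far as the arm can. A call with a gripper value outside its range is refused whole. The fingers move at their own pace and stop on an object; FORCE is the grip in N (left out, the last holds). Time passes only in rows, so rows that do not move let the fingers close, or fill a call up. It gives the time, the measured TCP pose, the force, the opening and the grip force at its end, in the units of the state.
- ctrl.read_state(): the state, without advancing time (a new reading comes with each control period).
- ctrl.snapshot(name): name is "scene" or "top" or "wrist"; returns (picture, depth): 384x512x3 uint8, red, green, blue; 384x512 float32, m along the optical axis (not along the pixel's ray), 0 where there is no reading.
- ctrl.calibration(name): a dict with "mtx" (3x3 intrinsics, pixels), "R" (3x3) and "t" (3): a world point X has camera coordinates R X + t; the wrist camera has in their place "tool_from_camera" (4x4, takes a point from camera to tool coordinates, whose origin is the TCP and whose axes are the flange's). Camera axes: x right, y down, z forward; pixel columns grow to the right and rows downward; lengths in m; the calibration is good to about 2 mm. A picture is of the moment at which its call begins: read the wrist's pose just before it. calibration takes no time and is no camera call.
- ctrl.hand_in(): hands the job in; it is judged then, once.
Trained networks look in the newest picture that a camera, given by its name, has taken for a name from the list of things; names that differ only in an ending like _2 or _b are one class to them, and where a whole thing is asked for, a point or a joint stands for the part that bears it (a point fixed in the world has none). Each returns a list of dicts, best first, with "score" (0 to 1); they miss things now and then, are a little off and sometimes report something else, mostly with a low value. They report only what shows in the picture. A call takes as long as a camera call. They do not tell look-alikes from the thing itself.
- ctrl.boxes_of(query, camera): "location" ([x, y, z] in m, in world coordinates, good to about 4 mm: the middle of the surface that is visible of it).
- ctrl.regions_of(query, camera): "pixels" (384x512 bool, what is visible of it).
The state is a dict: "t": time; "qpos": joint angles; "qd": joint speeds; "tau": joint torques, N m; "position": TCP position; "eef_rot": TCP orientation; "contact_force": force on the tool from outside, world axes, zero at the start; "moment": the same for the moment, N m; "grip_width": opening from 0.0 (shut) to 1.0 (fully open); "gripper_force": force on a finger pad.
Only numpy, scipy, OpenCV 4.12 (cv2) and the standard library are available. Lean on these libraries where they do the work, as an engineer would, in place of code of your own. Each camera call takes 0.05 s, during which the arm holds its last target. There are 200 camera calls.

## Task

The glued-up wooden plinth lies loose in the small press although the cam lever is shut. Flip the cam lever up until it stands upright, then tighten the bar knob clockwise (seen from above), less than one half turn, until its bar first lies in line with the wooden beam - the setting for this plinth - and flip the lever fully down again so that the press grips the plinth. Leave the plinth and the things round the press where they are.

Things in the scene. Friction and masses are not known exactly. Their poses are not given: they have to be found in the camera images.
- press: Fixed, heavy wooden press; base board 190 x 290 mm, its top 26 mm over the table. Origin: centre of its foot, on the table. x points from its front to its back, y along the beam to the knob's side (left), z up. Two vertical studs: knob at y = +105 mm, cam lever at y = -105 mm.
- beam_mid (a point): Centre of the wooden beam (44 mm wide, 262 mm long along the press's y, 32 mm high, top about 118 mm over the table) that lies across both studs above the plinth. Springs on the studs press it up against knob and cam, so each end follows its knob or cam.
- plinth: The work: loose stepped wooden plinth, two 18 mm boards glued face to face (156 x 110 mm and 136 x 92 mm), 36 mm high, lying on the base board under the beam. Origin: centre of its underside.
- pad: Rubber pad under the middle of the beam, 62 x 48 mm, origin at the centre of its underside; moves with the beam and gives about 40 N per mm. Clear of the plinth or just touching at the start; with the lever shut and the knob at its setting it presses with about 36 N.
- lever (a joint): Angle of the cam lever about a level axis along the beam: 0 = shut, lying level and pointing to the front (-x of the press); grows as the tip swings up; 1.57 = upright; 1.8 = stop. Opening lifts the lever's end of the beam, 3.2 mm per rad. It is stiff (0.15 N m, so 2 to 3 N at the grip) and stays where it is left (self-locking cam).
- lever_hinge (a point): Point on the lever's axis, at the middle of its width, about 142 mm over the table; it stays in place as the lever swings.
- lever_grip (a point): Middle of the lever's arm, 85 mm from its axis: arm 18 mm wide (along the beam), 11 mm thick, reaching 115 mm from the axis. When the lever is shut nothing is within 70 mm under the arm here; its upper face lies 9 mm above the axis. From above it can be pinched across its 18 mm, shut or upright, or pushed down.
- knob (a joint): Turn of the bar knob, clockwise from above, 0 to 3.8 rad. At 2.70 its bar lies in line with the beam: the setting. It starts between 0 and 0.8, so it needs 1.9 to 2.7 rad of turn. 8 mm of travel a full turn. Stiffness 0.06 N m; stays where it is left.
- knob_grip (a point): On the knob's vertical axis, at mid-height of its bar (about 150 mm over the table, sinking 1.3 mm per rad). The bar is 86 mm long, 14 mm thick and 24 mm high; y of this point points along the bar. Under the bar a hub, 34 mm across and 14 mm high, stands on the beam.
- bottle: Bystander: paint bottle (48 mm across, 149 mm tall, upright), loose, to be left alone. Origin: centre of its underside.
- tape: Bystander: roll of masking tape (95 mm across, 24 mm high, lying flat), loose, to be left alone. Origin: centre of its underside.
- tub: Bystander: squat round tub with a lid (94 mm across, 70 mm high), loose, to be left alone. Origin: centre of its underside.
- brush: Bystander: paint brush (180 mm long, lying on the table in front of the press), loose, to be left alone. Origin: centre of its underside.
- bowl: Bystander: small bowl (130 mm across, 52 mm high), loose, to be left alone. Origin: centre of its underside.
- stick: Bystander: glue stick (25 mm across, 94 mm tall, upright), loose, to be left alone. Origin: centre of its underside.
There are look-alikes about, which are no part of the job. There is more than one size of the plinth; the one meant has the size given above.

How it is judged:
On the way, in this order (a step that is already met when the one before it is completed fails the run):
1. the cam lever is flipped open: up to about upright (1.3 rad or more) (value of joint lever above 1.3 rad), for 0.2 s.
2. with the lever still open, the knob is turned until its bar is in line with the beam (2.3 to 3.1 rad) (value of joint lever above 1.3 rad and value of joint knob between 2.3 and 3.1 rad), for 0.2 s.
3. the lever is flipped shut (under 0.15 rad) and the pad grips the plinth with 15 to 60 N (value of joint lever below 0.15 rad and value of joint knob between 2.3 and 3.1 rad and contact force between pad and plinth between 15 and 60 N), for 0.2 s.
At the end, for the whole second after the job is handed in: The lever is shut (under 0.15 rad), the knob's bar is in line with the beam (2.3 to 3.1 rad), the pad presses the plinth with 15 to 60 N, and all is at rest (all of step 3 and velocity of joint each of lever, knob below 0.05 rad/s and linear speed of plinth below 0.02 m/s); the robot touches nothing.
It fails at once if the plinth is shifted by more than 10 mm (distance of plinth from where it was at the start of the episode above 0.01 m).
It fails at once if one of the things round the press (bottle, tape, tub, brush, bowl, glue stick) is moved by more than 30 mm (distance of any of bottle, tape, tub, brush, bowl, stick from where it was at the start of the episode above 0.03 m).
It also fails if it takes over 72 s, if anything falls off the work surface, if the arm or the gripper's body presses on something with over 40 N, if the wrist force passes 120 N, or if a joint passes its speed limit or range.

## Working session

There is one attempt and no reset: what is moved stays moved. The work goes in short steps, Python scripts to look and compute and a shell command to move; the robot and the scene stay as the last step left them, time stands still between calls to the robot, and variables do not carry over. Pictures are saved under pics/ and viewed, at most 10 in all, crops included, and the job is handed in when it is done.

```bash
mkdir -p pics; ls
cat > h.py <<'E'
import numpy as np, cv2
from cell import ctrl
from scipy.spatial.transform import Rotation as R
def cal(n):
    c=ctrl.calibration(n); K=np.array(c["mtx"])
    if n=="wrist":
        s=ctrl.read_state(); T=np.eye(4); T[:3,:3]=R.from_quat(s["eef_rot"]).as_matrix(); T[:3,3]=s["position"]
        M=T@np.array(c["tool_from_camera"])
    else:
        M=np.eye(4); M[:3,:3]=np.array(c["R"]).T; M[:3,3]=-np.array(c["R"]).T@np.array(c["t"]).ravel()
    return K,M
def cloud(n):
    K,M=cal(n); im,d=ctrl.snapshot(n)
    v,u=np.mgrid[:384,:512]
    P=np.stack([(u-K[0,2])/K[0,0]*d,(v-K[1,2])/K[1,1]*d,d],-1)@M[:3,:3].T+M[:3,3]
    P[d==0]=np.nan
    return im,P
def save(n,im): cv2.imwrite("pics/"+n+".png",im[...,::-1])
E
python3 - <<'E'
from h import *
np.set_printoptions(precision=3,suppress=True)
s=ctrl.read_state(); print(s["position"],s["eef_rot"],s["grip_width"])
ims=[]
for n in ("scene","top"):
    im,P=cloud(n); np.savez("pics/"+n,im=im,P=P); save(n,cv2.resize(im,(768,576)))
    print(n,cal(n)[1][:3,3])
    for q in ("press","beam_mid","lever","lever_hinge","lever_grip","knob","knob_grip","plinth","bottle","tape","tub","brush","bowl","stick"):
        print(q,[(np.round(r["location"],3).tolist(),round(r["score"],2)) for r in ctrl.boxes_of(q,n)[:3]])
E
```

```text
pics
[ 0.21  -0.588  0.23 ] [ 0.985  0.171 -0.    -0.001] 1.004773648874884
scene [-0.167  0.685  0.963]
press [([0.558, 0.088, 0.033], 0.87)]
beam_mid [([0.574, 0.056, 0.113], 0.69)]
lever [([0.52, -0.035, 0.147], 0.64)]
lever_hinge [([0.514, -0.031, 0.146], 0.73)]
lever_grip [([0.518, -0.037, 0.147], 0.57)]
knob [([0.601, 0.152, 0.152], 0.89)]
knob_grip [([0.595, 0.16, 0.153], 0.77)]
plinth [([0.305, 0.201, 0.03], 0.86), ([0.528, 0.078, 0.054], 0.77), ([0.559, 0.059, 0.074], 0.2)]
bottle [([0.641, -0.164, 0.107], 0.58), ([0.575, 0.059, 0.115], 0.46)]
tape [([0.612, 0.284, 0.016], 0.97)]
tub [([0.466, -0.141, 0.068], 0.72)]
brush [([0.476, 0.146, 0.011], 0.68)]
bowl [([0.786, 0.215, 0.022], 0.57)]
stick [([0.71, 0.021, 0.062], 0.62)]
top [0.398 0.056 1.162]
press [([0.57, 0.047, 0.029], 0.65)]
beam_mid [([0.575, 0.05, 0.12], 0.65)]
lever [([0.505, -0.042, 0.148], 0.82)]
lever_hinge [([0.509, -0.04, 0.146], 0.62)]
lever_grip [([0.507, -0.04, 0.15], 0.89)]
knob [([0.604, 0.145, 0.162], 0.6)]
knob_grip [([0.602, 0.152, 0.165], 0.67)]
plinth [([0.314, 0.183, 0.027], 0.89), ([0.548, 0.048, 0.064], 0.88)]
bottle [([0.642, -0.167, 0.135], 0.9)]
tape [([0.622, 0.282, 0.028], 0.56), ([0.51, -0.039, 0.148], 0.32)]
tub [([0.478, -0.161, 0.07], 0.9), ([0.604, 0.142, 0.16], 0.39)]
brush [([0.484, 0.148, 0.006], 0.58)]
bowl [([0.774, 0.226, 0.011], 0.82)]
stick [([0.703, 0.016, 0.086], 0.72)]
```

View pics/top.png

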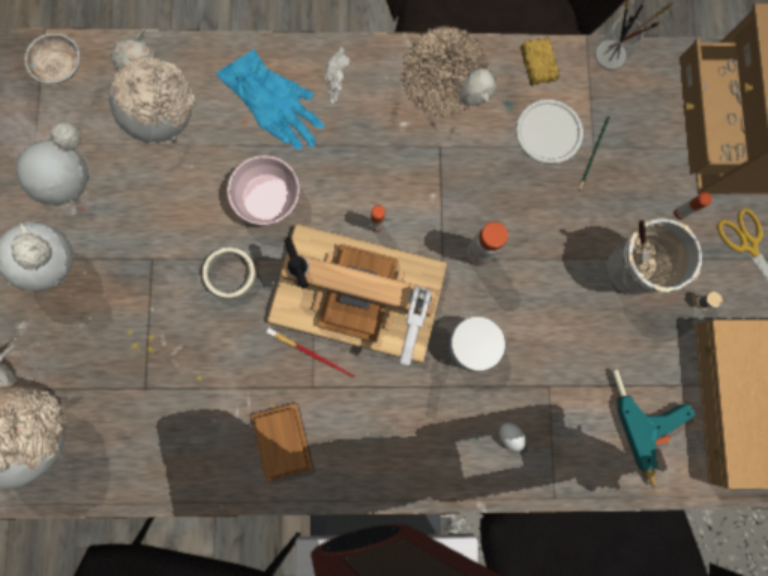

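View pics/scene.png

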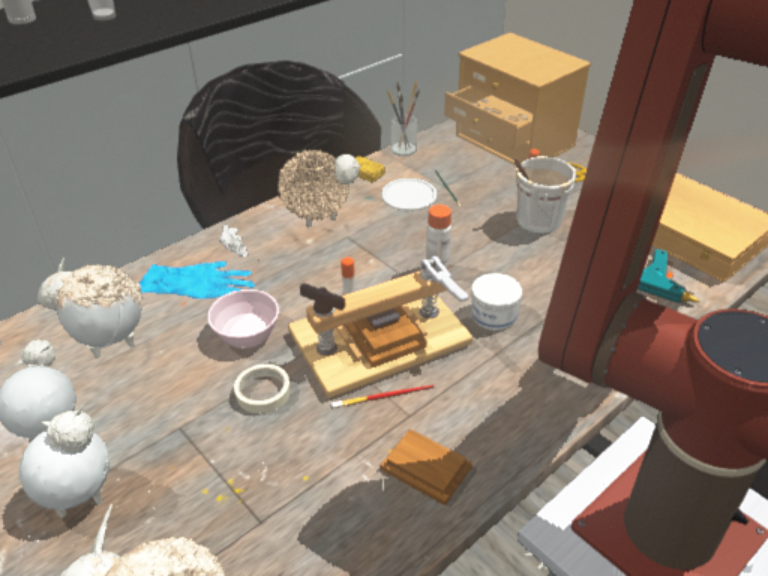

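Run:
```python
from h import *
np.set_printoptions(precision=3,suppress=True)
for n in ("top","scene"):
    P=np.load("pics/"+n+".npz")["P"].reshape(-1,3); x,y,z=P.T
    def rect(name,m):
        q=P[m]; r=cv2.minAreaRect((q[:,:2]*1000).astype(np.float32)); print(n,name,len(q),np.round(np.array(r[0])),np.round(r[1]),round(r[2],1),"z",np.percentile(q[:,2],[5,50,95]))
    with np.errstate(all="ignore"):
        w=(x>.4)&(x<.7)
        rect("beam",w&(y>-.1)&(y<.2)&(z>.108)&(z<.124))
        rect("lever",w&(y>-.1)&(y<.03)&(z>.138)&(z<.165))
        rect("knob",w&(y>.09)&(y<.22)&(z>.146)&(z<.18))
        rect("plinth",w&(y>-.05)&(y<.16)&(z>.055)&(z<.07))
        rect("base",w&(y>-.12)&(y<.22)&(z>.02)&(z<.032))
```

```text
top beam 1460 [581.  48.] [262.  45.] 75.1 z [0.113 0.117 0.121]
top lever 451 [505. -43.] [ 33. 130.] 79.1 z [0.144 0.148 0.153]
top knob 216 [608. 150.] [84. 19.] 23.7 z [0.154 0.16  0.164]
top plinth 998 [607.  42.] [ 92. 195.] 75.2 z [0.058 0.061 0.065]
top base 3226 [575.  26.] [337. 190.] 75.2 z [0.022 0.025 0.029]
scene beam 981 [582.  62.] [239.  49.] 74.7 z [0.11  0.117 0.121]
scene lever 314 [504. -39.] [ 31. 133.] 78.7 z [0.141 0.148 0.153]
scene knob 235 [606. 152.] [83. 21.] 16.5 z [0.147 0.158 0.162]
scene plinth 671 [583.  44.] [171. 182.] 33.4 z [0.057 0.061 0.066]
scene base 2399 [587.  23.] [341. 223.] 75.4 z [0.022 0.025 0.03 ]
```

The top view shows the press at about (360,290), with the silver lever at (415,325), the dark knob bar at (298,262) and the larger plinth under the beam. The loose plinth at (280,440) is the look-alike. In the scene view the lever lies shut at (445,280) and the knob is at (323,297).

The beam runs along 75°. The knob bar is at about 20°, so it needs roughly 2.2 rad clockwise. I'll move above the lever grip at about (0.472, -0.032).

```bash
python3 -m handwheel '[0.0434,-0.0435,0,0,0, 0.0434,-0.0435,0,0,0, 0.0434,-0.0435,0,0,0, 0.0434,-0.0435,0,0,0, 0.0434,-0.0435,0,0,0, 0.0434,-0.0435,0,0,0, 0.0434,-0.0435,0,0,0, 0.0434,-0.0435,0,0,0, 0.0434,-0.0435,0,0,0, 0.0434,-0.0435,0,0,0]' 25
python3 -m handwheel '[0,0,0,-0.18,0, 0,0,0,-0.18,0, 0,0,0,-0.18,0, 0,0,0,-0.18,0, 0,0,0,-0.18,0, 0,0,0,-0.18,0, 0,0,0,-0.18,0, 0,0,0,-0.18,0, 0,0,0,-0.18,0, 0,0,0,-0.18,0]'
python3 -m handwheel '[0,0,0,-0.18,0, 0,0,0,-0.18,0, 0,0,0,-0.18,0, 0,0,0,-0.18,0, 0,0,0,-0.02,0, 0,0,0,0,0, 0,0,0,0,0, 0,0,0,0,0, 0,0,0,0,0, 0,0,0,0,0]'
python3 - <<'E'
from h import *
np.set_printoptions(precision=3,suppress=True)
s=ctrl.read_state(); Q=R.from_quat(s["eef_rot"]).as_matrix(); print(s["t"],s["position"],s["qpos"],np.degrees(np.arctan2(Q[1,0],Q[0,0])))
im,P=cloud("wrist"); save("w1",im); P=P.reshape(-1,3); x,y,z=P.T
with np.errstate(all="ignore"):
    for nm,m in (("lever",(x>.35)&(x<.6)&(y>-.12)&(y<.05)&(z>.138)&(z<.16)),("beam",(x>.4)&(x<.7)&(y>-.12)&(y<.2)&(z>.108)&(z<.124))):
        q=P[m]
        if len(q)>5: r=cv2.minAreaRect((q[:,:2]*1000).astype(np.float32)); print(nm,len(q),np.round(r[0]),np.round(r[1]),r[2],np.percentile(q[:,2],[5,50,95]))
for q in ("lever_grip","lever_hinge"): print(q,[(np.round(r["location"],3).tolist(),round(r["score"],2)) for r in ctrl.boxes_of(q,"wrist")[:2]])
E
```

```text
t: 2.75
position: [0.4734, -0.0312, 0.2318]
eef_rot: [0.985, 0.171, 0.001, 0.0]
contact_force: [0.7, -0.2, -0.2]
grip_width: 0.998
gripper_force: 0.0
t: 4.0
position: [0.4727, -0.0331, 0.2315]
eef_rot: [0.476, 0.879, 0.0, 0.0]
contact_force: [0.7, -0.4, 0.2]
grip_width: 1.0
gripper_force: 0.0
t: 5.25
position: [0.4726, -0.0331, 0.2313]
eef_rot: [0.129, 0.992, 0.0, 0.0]
contact_force: [-0.3, 0.5, -0.5]
grip_width: 1.001
gripper_force: 0.0
5.25 [ 0.473 -0.033  0.231] [-0.237 -0.15   1.907  0.     1.385 -1.548] 165.15724168162754
lever 3324 [505. -44.] [ 33. 129.] 78.85507202148438 [0.144 0.148 0.152]
beam 5999 [581.  47.] [260.  44.] 75.16229248046875 [0.111 0.117 0.12 ]
lever_grip [([0.505, -0.039, 0.15], 0.96)]
lever_hinge [([0.502, -0.037, 0.146], 0.7), ([0.529, 0.05, 0.065], 0.46)]
```

View pics/w1.png

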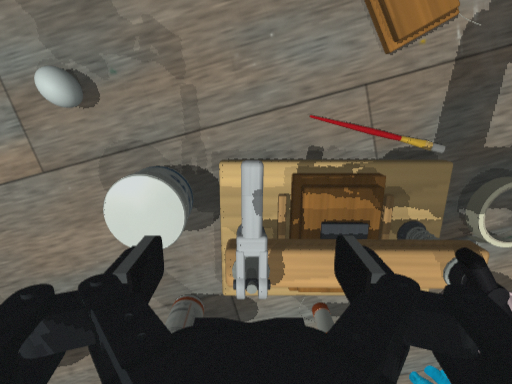

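The wrist view shows the arm of the lever at column 252, rows 160–240. That is between the fingers (inner edges at 162 and 335). I'll fit the arm's centre line before descending.

Run:
```python
from h import *
a=np.radians(-14.85); px=np.array([np.cos(a),np.sin(a)]); py=np.array([-np.sin(a),np.cos(a)])
s=ctrl.read_state(); p0=s["position"][:2]
im,P=cloud("wrist"); W=[("w",P.reshape(-1,3))]+[(n,np.load(f"pics/{n}.npz")["P"].reshape(-1,3)) for n in("top","scene")]
for n,P in W:
    d=P[:,:2]-p0; u=d@px; v=d@py
    m=(abs(u)<.02)&(abs(v)<.04)&(P[:,2]>.138)&(P[:,2]<.16)
    print(n,m.sum(),np.round(np.percentile(v[m],[2,50,98])*1000,1),np.median(P[m,2]))
    m=(abs(u)<.15)&(abs(v)<.03)&(P[:,2]>.138)&(P[:,2]<.16); print(np.round(np.percentile(u[m],[.5,99.5])*1000))
```

```text
w 994 [-7.3  1.4 10.1] 0.1482622260230324
[-30.  94.]
top 124 [-6.3  2.4 10.8] 0.14858623576435903
[-31.  97.]
scene 78 [-4.6  7.  12.1] 0.14831931537719606
[-33.  93.]
```

```bash
python3 -m handwheel '[0,0.002,0.022,0,0, 0,0,0.022,0,0, 0,0,0.022,0,0, 0,0,0.022,0,0, 0,0,0.018,0,0, 0,0,0,0,1, 0,0,0,0,1, 0,0,0,0,1, 0,0,0,0,1, 0,0,0,0,1]' 30
python3 -m handwheel '[0,0,0,0,1, 0,0,0,0,1, 0,0,0,0,1, 0,0,0,0,1, 0,0,0,0,1, 0,0,0,0,1, 0,0,0,0,1, 0,0,0,0,1, 0,0,0,0,1, 0,0,0,0,1]'
```

```text
t: 6.7
position: [0.4738, -0.0309, 0.1262]
eef_rot: [0.129, 0.992, 0.0, 0.001]
contact_force: [-0.3, 3.0, 5.1]
grip_width: 0.202
gripper_force: 33.7
t: 7.95
position: [0.4738, -0.0309, 0.1262]
eef_rot: [0.129, 0.992, 0.0, 0.001]
contact_force: [0.2, 3.3, 6.1]
grip_width: 0.204
gripper_force: 33.8
```

```bash
python3 -m handwheel '[-0.0003,0,-0.0065,0,1, -0.0008,0,-0.0065,0,1, -0.0013,0,-0.0064,0,1, -0.0017,0,-0.0063,0,1, -0.0022,0,-0.0062,0,1, -0.0027,0,-0.006,0,1, -0.0031,0,-0.0057,0,1, -0.0036,0,-0.0055,0,1, -0.004,0,-0.0052,0,1, -0.0044,0,-0.0049,0,1]'
```

```text
t: 9.2
position: [0.4949, -0.0363, 0.1831]
eef_rot: [0.129, 0.992, 0.001, -0.002]
contact_force: [0.6, 4.5, -8.7]
grip_width: 0.201
gripper_force: 33.3
```

```bash
python3 -m handwheel '[-0.0047,0,-0.0045,0,1, -0.0051,0,-0.0041,0,1, -0.0054,0,-0.0038,0,1, -0.0056,0,-0.0033,0,1, -0.0059,0,-0.0029,0,1, -0.0061,0,-0.0024,0,1, -0.0063,0,-0.0019,0,1, -0.0064,0,-0.0014,0,1, -0.0065,0,-0.001,0,1, -0.0065,0,-0.0005,0,1]'
python3 -m handwheel '[-0.002,0,0,0,1, -0.002,0,0,0,1, 0,0,0,0,1, 0,0,0,0,1, 0,0,0,0,1, 0,0,0,0,1, 0,0,0,0,1, 0,0,0,0,1, 0,0,0,0,1, 0,0,0,0,1]'
python3 - <<'E'
from h import *
im,_=cloud("scene"); save("s2",im[100:300,150:400].repeat(3,0).repeat(3,1))
E
```

```text
t: 10.45
position: [0.5509, -0.0511, 0.2093]
eef_rot: [0.129, 0.992, 0.001, -0.003]
contact_force: [-5.6, 5.5, -2.2]
grip_width: 0.204
gripper_force: 35.5
t: 11.7
position: [0.5551, -0.0522, 0.2094]
eef_rot: [0.129, 0.992, 0.001, -0.003]
contact_force: [-2.9, 4.5, -1.1]
grip_width: 0.206
gripper_force: 35.0
```

View pics/s2.png

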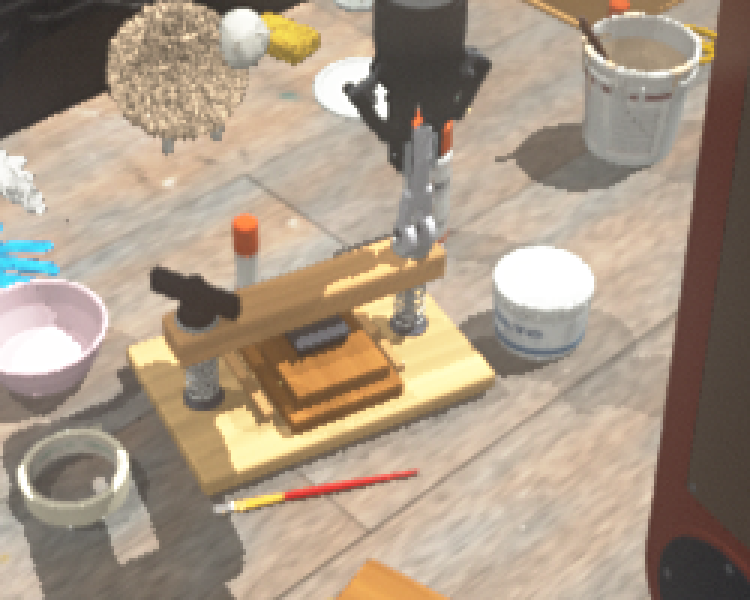

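The picture shows the lever upright at (420,180) in the gripper, and the knob bar at (195,293). I'll release, lift and go above the knob.

```bash
python3 -m handwheel '[0,0,0,0,0, 0,0,0,0,0, 0,0,0,0,0, 0,0,0,0,0, 0,0,0,0,0, 0,0,-0.02,0,0, 0,0,-0.03,0,0, 0,0,-0.03,0,0, 0,0,0,0,0, 0,0,0,0,0]'
python3 -m handwheel '[0,0.04,0,0,0, 0,0.04,0,0,0, 0,0.04,0,0,0, 0,0.04,0,0,0, 0,0.049,0,0,0, 0,0,0,-0.15,0, 0,0,0,-0.15,0, 0,0,0,-0.15,0, 0,0,0.02,-0.16,0, 0,0,0.02,0,0]'
python3 -m handwheel '[0,0,0,0,0, 0,0,0,0,0, 0,0,0,0,0, 0,0,0,0,0, 0,0,0,0,0, 0,0,0,0,0, 0,0,0,0,0, 0,0,0,0,0, 0,0,0,0,0, 0,0,0,0,0]'
cat > k.py <<'E'
from h import *
np.set_printoptions(precision=4,suppress=True)
s=ctrl.read_state(); Q=R.from_quat(s["eef_rot"]).as_matrix(); print(s["t"],s["position"],s["qpos"][5],"toolx deg",np.degrees(np.arctan2(Q[1,0],Q[0,0])))
for n in ("wrist","top"):
    im,P=cloud(n); save("k_%s_%d"%(n,s["t"]*10),im)
    if n=="wrist": P0=P
    P=P.reshape(-1,3); x,y,z=P.T
    with np.errstate(all="ignore"):
        m=(x>.54)&(x<.68)&(y>.09)&(y<.22)&(z>.145)&(z<.175)
        q=P[m]
        if len(q)<20: print(n,"few");continue
        zt=np.percentile(q[:,2],90); q=q[q[:,2]>zt-.009]
        r=cv2.minAreaRect((q[:,:2]*1000).astype(np.float32)); c=q[:,:2].mean(0); e=np.linalg.svd(q[:,:2]-c,full_matrices=False)[2][0]
        print(n,len(q),np.array(r[0]),np.array(r[1]),r[2],"mean",c,"pca deg",np.degrees(np.arctan2(e[1],e[0]))%180,"ztop",zt)
        L=P[(x>.5)&(x<.62)&(y>-.1)&(y<0)&(z>.16)&(z<.28)]; 
        if len(L): print("lever pts",len(L),L.mean(0),L[:,2].max())
E
python3 k.py
```

```text
t: 13.0
position: [0.5568, -0.0533, 0.2905]
eef_rot: [0.129, 0.992, -0.0, 0.0]
contact_force: [-0.2, -0.8, 0.1]
grip_width: 1.0
gripper_force: 0.0
t: 14.25
position: [0.6097, 0.1487, 0.2484]
eef_rot: [-0.174, 0.985, 0.0, -0.001]
contact_force: [0.5, 0.1, -0.9]
grip_width: 1.001
gripper_force: 0.0
t: 15.5
position: [0.6103, 0.1488, 0.2503]
eef_rot: [-0.175, 0.985, 0.0, -0.0]
contact_force: [-0.1, 0.9, -0.1]
grip_width: 1.001
gripper_force: 0.0
15.5 [0.6103 0.1488 0.2503] -1.8084185710173728 toolx deg -159.87483340997636
wrist 1649 [608.4996 149.0353] [84.7374 18.76  ] 18.431493759155273 mean [0.6062 0.1481] pca deg 19.996036062616994 ztop 0.16122340194611173
lever pts 814 [ 0.5525 -0.04    0.1771] 0.19171642374124817
top 157 [597.4681 144.7799] [61.0083 18.45  ] 24.554399490356445 mean [0.5978 0.1461] pca deg 20.17347261324457 ztop 0.1630782878808656
lever pts 96 [ 0.5444 -0.0478  0.226 ] 0.26023713643449586
```

```bash
python3 -m handwheel '[0.0015,0.0008,0.022,0,0, 0,0,0.022,0,0, 0,0,0.022,0,0, 0,0,0.022,0,0, 0,0,0.022,0,0, 0,0,0,0,0.5, 0,0,0,0,1, 0,0,0,0,1, 0,0,0,0,1, 0,0,0,0,1]' 40
python3 -m handwheel '[0,0,0,0,1, 0,0,0,0,1, 0,0,0.0002,0.1,1, 0,0,0.0002,0.1,1, 0,0,0.0002,0.1,1, 0,0,0.0002,0.1,1, 0,0,0.0002,0.1,1, 0,0,0.0002,0.1,1, 0,0,0,0,1, 0,0,0,0,1]'
```

```text
t: 16.85
position: [0.6089, 0.1503, 0.1418]
eef_rot: [-0.175, 0.985, 0.001, 0.001]
contact_force: [-2.9, 5.9, 4.1]
grip_width: 0.152
gripper_force: 42.8
t: 18.1
position: [0.6088, 0.1504, 0.141]
eef_rot: [0.124, 0.992, 0.001, 0.0]
contact_force: [-3.9, 4.7, 6.3]
grip_width: 0.155
gripper_force: 43.2
```

```bash
python3 -m handwheel '[0,0,0.0002,0.15,1, 0,0,0.0002,0.15,1, 0,0,0.0002,0.15,1, 0,0,0.0002,0.15,1, 0,0,0.0002,0.15,1, 0,0,0.0002,0.15,1, 0,0,0.0002,0.15,1, 0,0,0.0002,0.15,1, 0,0,0.0002,0.15,1, 0,0,0.0002,0.15,1]'
python3 -m handwheel '[0,0,0,0.08,1, 0,0,0,0,1, 0,0,0,0,1, 0,0,0,0,0, 0,0,0,0,0, 0,0,0,0,0, 0,0,0,0,0, 0,0,-0.03,0,0, 0,0,-0.05,0,0, 0,0,-0.05,0,0]'
python3 -m handwheel '[0,0,-0.03,0,0, 0,0,0,0,0, 0,0,0,0,0, 0,0,0,0,0, 0,0,0,0,0, 0,0,0,0,0, 0,0,0,0,0, 0,0,0,0,0, 0,0,0,0,0, 0,0,0,0,0]'
python3 k.py
```

```text
t: 19.35
position: [0.6088, 0.1507, 0.1391]
eef_rot: [0.769, 0.64, 0.001, -0.001]
contact_force: [-2.9, 5.2, 8.3]
grip_width: 0.151
gripper_force: 43.2
t: 20.6
position: [0.6083, 0.1488, 0.268]
eef_rot: [0.792, 0.61, -0.0, -0.0]
contact_force: [1.0, 0.2, -0.0]
grip_width: 1.0
gripper_force: 0.0
t: 21.85
position: [0.6086, 0.149, 0.2971]
eef_rot: [0.792, 0.61, 0.0, 0.0]
contact_force: [-0.4, -1.1, 0.4]
grip_width: 0.999
gripper_force: 0.0
21.85 [0.6086 0.149  0.2971] 0.37232121961285847 toolx deg 75.2166195521756
wrist 1158 [609.5236 150.458 ] [83.766  19.1766] 76.18122863769531 mean [0.6099 0.1524] pca deg 74.84115071435136 ztop 0.15854547296871843
top 96 [610.649  157.7703] [54.7411 18.5503] 70.31572723388672 mean [0.6077 0.1514] pca deg 77.59143020936025 ztop 0.15956886888797217
lever pts 93 [ 0.5447 -0.047   0.2246] 0.2590557223320946
```

The knob bar reads 75°, in line with the beam. Now back to the lever.

```bash
python3 -m handwheel '[0,0,0,-0.175,0, 0,0,0,-0.175,0, 0,0,0,-0.175,0, 0,0,0,-0.175,0, 0,0,0,-0.175,0, 0,0,0,-0.175,0, 0,0,0,-0.175,0, 0,0,0,-0.175,0, 0,0,0,-0.17,0, 0,0,0,0,0]'
python3 -m handwheel '[0,-0.04,0,0,0, 0,-0.04,0,0,0, 0,-0.04,0,0,0, 0,-0.04,0,0,0, 0,-0.049,0,0,0, 0,0,0,0,0, 0,0,0,0,0, 0,0,0,0,0, 0,0,0,0,0, 0,0,0,0,0]'
python3 - <<'E'
from h import *
s=ctrl.read_state(); Q=R.from_quat(s["eef_rot"]).as_matrix(); print(s["position"],np.degrees(np.arctan2(Q[1,0],Q[0,0])))
a=np.radians(-14.85); px=np.array([np.cos(a),np.sin(a)]); py=np.array([-np.sin(a),np.cos(a)])
for n in("wrist","top"):
    im,P=cloud(n)
    if n=="wrist": save("w3",im)
    P=P.reshape(-1,3); d=P[:,:2]-s["position"][:2]; u=d@px; v=d@py
    m=(abs(u)<.04)&(abs(v)<.03)&(P[:,2]>.2)&(P[:,2]<.268); 
    if m.sum(): print(n,m.sum(),"u",np.round(np.percentile(u[m],[5,50,95])*1000,1),"v",np.round(np.percentile(v[m],[5,50,95])*1000,1),P[m,2].max())
E
```

```text
t: 23.2
position: [0.6086, 0.149, 0.2971]
eef_rot: [0.13, 0.992, 0.0, 0.0]
contact_force: [-0.5, 0.3, 0.2]
grip_width: 0.997
gripper_force: 0.0
t: 24.45
position: [0.5553, -0.0523, 0.297]
eef_rot: [0.129, 0.992, 0.0, -0.0]
contact_force: [-0.3, 0.1, 0.2]
grip_width: 1.0
gripper_force: 0.0
[ 0.55528305 -0.05233555  0.29702534] 165.22508822834487
wrist 699 u [-16.  -13.9  -6.3] v [-7.3  0.6  8. ] 0.2579721959224598
top 61 u [-16.8 -13.8  -7.4] v [-5.4  2.   9.3] 0.2592523458863779
```

Run:
```python
from h import *
s=ctrl.read_state()
a=np.radians(-14.85); px=np.array([np.cos(a),np.sin(a)]); py=np.array([-np.sin(a),np.cos(a)])
for n in("wrist","top","scene"):
    im,P=cloud(n)
    if n=="scene": save("s3",im[100:300,150:400].repeat(3,0).repeat(3,1))
    P=P.reshape(-1,3); d=P[:,:2]-s["position"][:2]; u=d@px; v=d@py
    for lo in np.arange(.15,.26,.01):
        m=(abs(u)<.04)&(abs(v)<.015)&(P[:,2]>lo)&(P[:,2]<lo+.01)
        if m.sum()>2: print(n,round(lo+.005,3),m.sum(),np.round(np.percentile(u[m],[5,50,95])*1000,1))
```

```text
wrist 0.155 157 [-17.6 -13.   -8.9]
wrist 0.165 11 [-9.8 -9.6 -9.5]
wrist 0.175 23 [-11.5 -11.2  -8.9]
wrist 0.185 114 [-12.7 -11.5  -4.6]
wrist 0.195 55 [-13.4  -9.1  -3.7]
wrist 0.205 23 [-14.4 -13.9 -12.8]
wrist 0.215 36 [-15.7 -15.  -14. ]
wrist 0.225 52 [-16.4 -15.9 -13.5]
wrist 0.235 88 [-16.  -15.7 -13.8]
wrist 0.245 99 [-15.7 -15.4 -13.4]
wrist 0.255 405 [-15.2 -11.2  -5.9]
top 0.155 31 [-18.7 -14.   -1.2]
top 0.175 6 [-11.6 -11.5  -5.1]
top 0.185 9 [-13.  -11.4  -7.2]
top 0.195 15 [-12.9  -7.6  -3.1]
top 0.225 5 [-16.6 -16.2 -14.9]
top 0.235 9 [-16.6 -16.2 -12.5]
top 0.245 5 [-16.1 -15.9 -15.5]
top 0.255 38 [-15.7 -11.6  -6.9]
scene 0.155 45 [-19.6 -10.2   1.1]
scene 0.165 22 [-13.  -10.7  -2.5]
scene 0.175 24 [-15.4 -12.   -4.7]
scene 0.185 33 [-15.2 -13.4  -8. ]
scene 0.195 20 [-16.5 -14.2  -8.9]
scene 0.205 20 [-17.1 -14.9  -8.5]
scene 0.215 20 [-18.1 -15.3 -10.5]
scene 0.225 22 [-20.3 -16.3 -12.6]
scene 0.235 23 [-19.9 -16.3 -12.9]
scene 0.245 23 [-18.7 -16.4 -12.9]
scene 0.255 27 [-17.9 -13.8  -9.2]
```

View pics/s3.png

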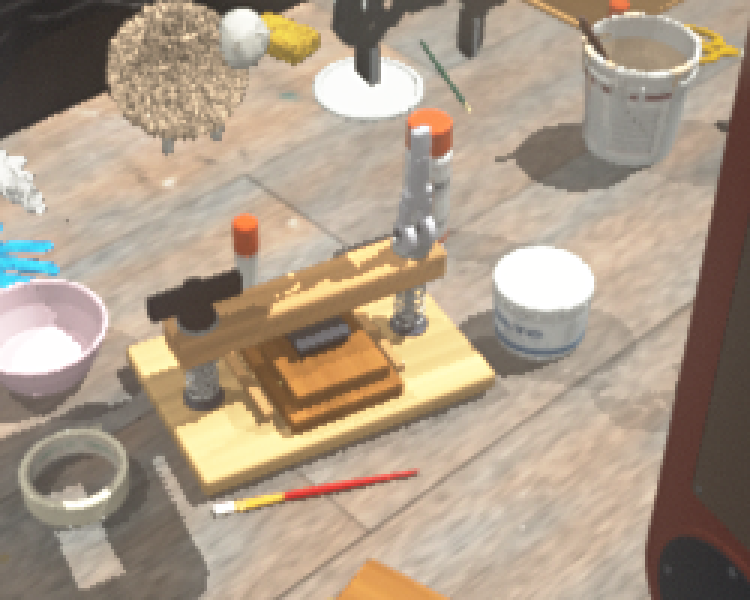

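The scene crop shows the knob bar in line with the beam at (195,295) and the lever standing at (420,190). It leans about 0.1 rad forward, so it is at roughly 1.45 rad, which counts as open. I'll pinch it and swing it shut.

```bash
python3 -m handwheel '[0.01,0.001,0,0,0, 0,0,0.022,0,0, 0,0,0.022,0,0, 0,0,0.022,0,0, 0,0,0.022,0,0, 0,0,0,0,1, 0,0,0,0,1, 0,0,0,0,1, 0,0,0,0,1, 0,0,0,0,1]' 30
python3 -m handwheel '[0,0,0,0,1, 0.0061,0,0.001,0,1, 0.006,0,0.0014,0,1, 0.0059,0,0.0018,0,1, 0.0057,0,0.0023,0,1, 0.0056,0,0.0027,0,1, 0.0053,0,0.0031,0,1, 0.0051,0,0.0034,0,1, 0.0048,0,0.0038,0,1, 0.0046,0,0.0041,0,1]'
python3 -m handwheel '[0.0042,0,0.0045,0,1, 0.0039,0,0.0048,0,1, 0.0036,0,0.005,0,1, 0.0032,0,0.0053,0,1, 0.0028,0,0.0055,0,1, 0.0024,0,0.0057,0,1, 0.002,0,0.0058,0,1, 0.0015,0,0.006,0,1, 0.0011,0,0.0061,0,1, 0.0007,0,0.0061,0,1]'
```

```text
t: 25.95
position: [0.5466, -0.0488, 0.2105]
eef_rot: [0.129, 0.992, 0.0, 0.001]
contact_force: [2.6, 4.6, 2.5]
grip_width: 0.203
gripper_force: 32.2
t: 27.2
position: [0.5003, -0.0368, 0.1886]
eef_rot: [0.129, 0.992, 0.0, 0.003]
contact_force: [-1.0, 4.4, 10.2]
grip_width: 0.206
gripper_force: 32.5
t: 28.45
position: [0.4737, -0.0305, 0.1317]
eef_rot: [0.129, 0.992, -0.0, 0.0]
contact_force: [-4.6, 1.6, 6.3]
grip_width: 0.205
gripper_force: 29.1
```

```bash
python3 -m handwheel '[0,0,0.006,0,1, 0,0,0.002,0,1, 0,0,0,0,1, 0,0,0,0,1, 0,0,0,0,0, 0,0,0,0,0, 0,0,0,0,0, 0,0,0,0,0, 0,0,-0.03,0,0, 0,0,-0.04,0,0]'
python3 -m handwheel '[0,0,0,0,1, 0,0,0,0,1, 0,0,0,0,1, 0,0,0,0,1, 0,0,0,0,1, 0,0,0,0,1, 0,0,0.01,0,1, 0,0,0.01,0,1, 0,0,0,0,1, 0,0,0,0,1]'
python3 - <<'E'
from h import *
s=ctrl.read_state(); print(s["position"])
a=np.radians(-14.85); px=np.array([np.cos(a),np.sin(a)]); py=np.array([-np.sin(a),np.cos(a)])
for n in("top","wrist","scene"):
    im,P=cloud(n)
    P=P.reshape(-1,3); d=P[:,:2]-np.array([.555,-.054]); u=d@px; v=d@py
    for lo in np.arange(-.12,-.03,.015):
        m=(u>lo)&(u<lo+.015)&(abs(v)<.007)&(P[:,2]>.12)&(P[:,2]<.165)
        if m.sum()>2: print(n,round(lo,3),m.sum(),np.round(np.median(P[m,2]),4))
E
```

```text
t: 29.7
position: [0.4727, -0.0302, 0.1923]
eef_rot: [0.129, 0.992, 0.0, -0.001]
contact_force: [0.9, -0.2, 0.5]
grip_width: 1.002
gripper_force: 0.0
t: 30.95
position: [0.4737, -0.0305, 0.1726]
eef_rot: [0.129, 0.992, 0.0, -0.0]
contact_force: [0.7, 0.3, 0.3]
grip_width: 0.002
gripper_force: 0.0
[ 0.47366701 -0.03047138  0.17256806]
top -0.12 13 0.1581
wrist -0.12 490 0.157
wrist -0.105 531 0.1549
wrist -0.09 146 0.1525
scene -0.12 23 0.1571
scene -0.105 14 0.1545
scene -0.09 14 0.1524
scene -0.075 14 0.1505
scene -0.06 19 0.1494
scene -0.045 14 0.1478
```

```bash
python3 -m handwheel '[0,0,0.01,0,1, 0,0,0.008,0,1, 0,0,0.002,0,1, 0,0,0.001,0,1, 0,0,0.001,0,1, 0,0,0.001,0,1, 0,0,0.001,0,1, 0,0,0.001,0,1, 0,0,0,0,1, 0,0,0,0,1]'
```

```text
t: 32.35
position: [0.4739, -0.0305, 0.1499]
eef_rot: [0.129, 0.992, -0.0, 0.0]
contact_force: [-9.0, 1.7, 15.7]
grip_width: -0.003
gripper_force: 7.4
```

```bash
python3 -m handwheel '[0,0,0.001,0,1, 0,0,0.001,0,1, 0,0,0.001,0,1, 0,0,0.001,0,1, 0,0,0,0,1, 0,0,0,0,1, 0,0,0,0,1, 0,0,0,0,1, 0,0,0,0,1, 0,0,0,0,1]'
```

```text
t: 33.6
position: [0.4741, -0.0305, 0.149]
eef_rot: [0.129, 0.992, -0.0, 0.0]
contact_force: [-18.6, 3.0, 38.8]
grip_width: 0.001
gripper_force: 17.6
```

```bash
python3 -m handwheel '[0,0,-0.004,0,1, 0,0,-0.03,0,1, 0,0,-0.05,0,1, 0,0,-0.05,0,1, 0,0,0,0,1, 0,0,0,0,1, 0,0,0,0,1, 0,0,0,0,1, 0,0,0,0,1, 0,0,0,0,1]'
python3 - <<'E'
from h import *
s=ctrl.read_state(); print(s["position"],s["contact_force"])
a=np.radians(-14.85); px=np.array([np.cos(a),np.sin(a)]); py=np.array([-np.sin(a),np.cos(a)])
for n in("scene","wrist","top"):
    im,P0=cloud(n)
    if n=="scene": save("s4",im[100:300,150:400].repeat(3,0).repeat(3,1))
    for tag,P in((n,P0),(n+" start",np.load(f"pics/{n}.npz")["P"]) if n!="wrist" else (n,P0)):
        P=P.reshape(-1,3); d=P[:,:2]-np.array([.555,-.054]); u=d@px; v=d@py
        m=(u>-.11)&(u<-.045)&(abs(v)<.007)&(P[:,2]>.135)&(P[:,2]<.165)
        if m.sum()>9: p=np.polyfit(u[m],P[m,2],1); print(tag,m.sum(),"angle",-p[0],"z at -.085",np.polyval(p,-.085))
E
python3 k.py
```

```text
t: 34.85
position: [0.4736, -0.0305, 0.2774]
eef_rot: [0.129, 0.992, 0.0, -0.0]
contact_force: [0.0, 0.0, -0.1]
grip_width: -0.0
gripper_force: 0.0
[ 0.47361557 -0.03046206  0.27738604] [ 0.02132686  0.03715647 -0.11163286]
scene 77 angle 0.07568221938247305 z at -.085 0.14956461166277815
scene start 74 angle 0.07673837788053821 z at -.085 0.1495425781857368
wrist 890 angle 0.09261961175012762 z at -.085 0.14926884460161
wrist 890 angle 0.09261961175012762 z at -.085 0.14926884460161
top 29 angle 0.12297453402888736 z at -.085 0.14984048784469814
top start 157 angle 0.08253855723228813 z at -.085 0.14920166910317884
35.0 [ 0.4737 -0.0305  0.2777] -1.5425846415451945 toolx deg 165.17195497895764
wrist 1242 [608.2073 148.3813] [85.2032 20.2112] 70.76188659667969 mean [0.6059 0.1474] pca deg 75.3232621988114 ztop 0.15821788409258408
top 211 [608.9112 150.2455] [85.2881 18.3088] 77.43376922607422 mean [0.6079 0.1501] pca deg 75.08610682532766 ztop 0.16003421853844904
```

View pics/s4.png

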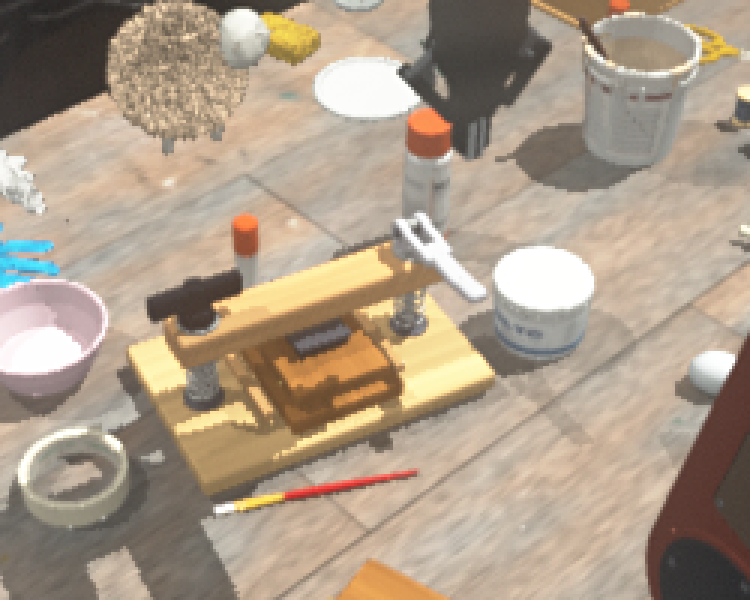

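The lever is back at its starting shut pose: its slope and height match the first views in the scene camera (0.076 against 0.077, 149.6 against 149.5 mm). The push met the stop. The knob bar is in line with the beam at (195,295), the neighbours haven't moved, and the arm is clear.

```bash
python3 -c "
from cell import ctrl
print(ctrl.hand_in())"
```

```text
the job is handed in; nothing more can be done
None
```

I flipped the lever up, turned the knob about 2.2 rad clockwise until its bar was in line with the beam, pressed the lever shut to its stop and handed the job in at about 35 s; no verdict came back, and the pad's grip on the plinth was never measured directly.

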